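# Hang a freshly varnished heart on the lipped drying rail

## Task

Hang the freshly varnished wooden heart up to dry: take its wire carrier by the black grip off the loading stand, lift its hook over the front lip of the drying rail between the two discs already hanging there, and lower it into the channel. The bed of the channel has one notch, hidden behind the lip somewhere along the middle part of the rail: slide the hook along the bed with a light touch until it drops in, see that it sits right down in the notch, and let go so that it hangs still. Never force the hook against the rail, let nothing touch the wet heart, and leave the discs, the spray can and the white paint bottle where they are.

Things in the scene. Friction and masses are not known exactly. Their poses are not given: they have to be found in the camera images.
- carrier: Bent-wire paint hook, about 90 g with its heart. Origin: middle of the tip (lower end) of its upright steel hook blade, 4 mm thick (x), 14 mm wide (y; the tip rounded to a 6 mm flat), z = 0 to 36 mm; z up, y along the rail when hung. 5 mm wire runs from the blade top (underside z = 31 mm) forward to x = -28 mm, down to z = -60 mm and back to x = 6 mm: a C that goes round the rail
- carrier_grip (a point): Middle of the black ribbed plastic grip on top of the carrier, straight above the hook blade: 16 mm (carrier x) by 20 mm (carrier y) by 38 mm high; this point is 55 mm above the blade tip. Axes as the carrier's. At the start the blade tip rests in the saddle of the loading stand
- heart: Wet varnished wooden heart, 10 mm thick, 70 mm wide, held upright in the clip at the carrier's lower end, facing the carrier's front (-x). In the carrier's frame it fills z = -73 to -137 mm, y = -35 to 35 mm, x = 1 to 11 mm. Nothing may touch it. Origin: middle of its back face
- rail: Drying rail, fixed: aluminium channel 400 mm long (along its y) held by two posts behind it at y = -165 and 165 mm, on a plywood board 440 x 160 mm, 12 mm thick. Origin: on the table straight under the middle of the channel; z up, front (lip) to -x
- rail_bed (a point): Middle of the channel's bed, 190 mm up, axes as the rail's. The bed is a dark rubber strip on springs: after the first 1 to 2 N it gives 1 mm for each 4 N, 3 mm at most, then it is hard. It has one notch, 18 mm long (y), 7 mm deep, square-edged, anywhere up to 52 mm to either side of this point; the place is not measured, feel for it. It stays put. A seated hook tip is 7 mm below this point
- rail_lip (a point): Middle of the top edge of the front lip, 12 mm above the bed and 7.5 mm in front of the channel's middle line; lip and back wall are 3 mm thick, the channel is 12 mm wide inside, its back wall stands 18 mm above the bed and its underside lies 19 mm below the bed. Axes as the rail's
- stand: Loading stand, fixed: dark round foot 110 mm across and a bent rod, 55 mm behind (+x), that carries a small open saddle 34 mm long (y), 12 mm wide inside, with 5 mm high rims at front and back. The carrier's blade tip rests on the saddle floor, 190 mm up. Origin: on the table straight under the saddle; front to -x
- disc_carrier_a: One of two like carriers (same wire, blade and grip) holding a wooden disc 60 mm across, that hang on the rail 150 to 165 mm from its middle, one on each side. Origin and axes as the heart's carrier. To be left alone; it may bob a little with the sprung bed
- disc_carrier_b: The other disc carrier, on the other side of the rail's middle. Origin and axes as the heart's carrier. To be left alone
- spray_can: Upright spray can, 66 mm across, 203 mm tall, standing loose on the table. Origin: middle of its underside. To be left alone
- acryl_white: White paint bottle, 38 mm across, 95 mm tall, standing loose on the table. Origin: middle of its underside. To be left alone

How it is judged (in metres and radians):
On the way, in this order (a step that is already met when the one before it is completed fails the run):
1. the carrier is lifted off the loading stand by the gripper (z of carrier in the frame of stand above 0.205 m and contact force between the fingers and carrier above 1 N), for 0.2 s.
2. its hook has been lowered behind the lip onto the bed of the rail, still held (z of carrier in the frame of rail_bed between -0.012 and 0.002 m and x of carrier in the frame of rail_bed between -0.006 and 0.006 m and contact force between the fingers and carrier above 1 N), for 0.1 s.
At the end, for the whole second after the job is handed in: The carrier hangs released and still (under 30 mm/s, within 0.2 rad of upright) in the channel with its hook tip in the notch: tip at least 5 mm (and at most 12 mm) below the bed, within 6 mm of the channel's middle line and within 65 mm of the rail's middle (z of carrier in the frame of rail_bed between -0.012 and -0.005 m and x of carrier in the frame of rail_bed between -0.006 and 0.006 m and y of carrier in the frame of rail_bed between -0.065 and 0.065 m and angle between carrier's own z axis and vertical below 0.2 rad and linear speed of carrier below 0.03 m/s); the robot touches nothing.
It fails at once if the hook is pressed on the rail (lip, walls or bed) with more than 25 N (contact force between carrier and rail above 25 N).
It fails at once if anything touches the varnished heart (contact force between heart and anything else above 0.5 N).
It fails at once if a disc carrier on the rail is moved by more than 15 mm (distance of any of disc_carrier_a, disc_carrier_b from where it was at the start of the episode above 0.015 m).
It fails at once if the spray can or the white bottle is knocked (distance of any of spray_can, acryl_white from where it was at the start of the episode above 0.02 m).
It also fails if it takes over 67 s, if anything falls off the work surface, if the arm or the gripper's body presses on something with over 40 N, if the wrist force passes 120 N, or if a joint passes its speed limit or range.

## Robot

A 6-joint arm with a two-finger parallel gripper is mounted at the origin on the work surface; the furniture and walls round the work are solid. World frame = base frame: x ahead of the robot, y to its left, z up, the work surface at z = 0. Lengths are in mm, angles in rad, forces in N, time in s.
With the tool pointing down it reaches from about 350 to 875 mm from the base axis. Payload 4.2 kg.
Tool frame: the origin (TCP) lies at the very end of the fingers, on their centre line; the grasp point (between the pads) lies arm.grip_point_offset behind it (arm.grip_point_offset is the distance from the TCP to the grasp point, in mm); z points along the fingers, y is the line along which they close (so a half turn about z gives the same grasp; the last joint's range is limited). The gripper opens to 85 mm and grips with 20 to 120 N. Pads are 22 mm wide; open, the fingers measure 114 mm over their backs; the gripper's body (76 mm by 85 mm) begins 54 mm behind the grasp point. The pads swing forward as they close: fully open they stand 13 mm farther back than shut.
Start: joints at [1.552, 0.385, 0.008, 0, -1.194, -0.259], TCP at [171.368, 601.026, 231.312] pointing down, gripper open.
Joint ranges: [-3.14, 3.14], [-1.21, 2.06], [-1.07, 1.41], [-3.16, 2.05], [-2.99, -0.16], [-3.1, 3.1]. Speed limits (rad/s): [2.79, 2.79, 3.14, 3.14, 3.14, 3.14].

## Interface

Orientations are given as a unit quaternion [x, y, z, w].
In Python, from bench import arm, cams, ticket gives the robot as it stands.
- The arm moves only by the tool servo_tool, never from a script. Its argument "commands" is a list that holds one entry, the list of rows, each a list of 7 numbers: the closure in counts, from 0 (fully open) to 255 (shut), then the shift along the tool's x, y, z in m, then the turn, a rotation vector about the tool's x, y, z in degrees. In form: [[[grip, x, y, z, ax, ay, az], ...]]. A call has 1 to 10 rows; each row shifts and turns the commanded pose from where the row before left it, along the tool's axes as they then stand; what a row does not reach is not made up. A row lasts 1/12 s, in which the tool goes at most 41.7 mm and 7.16 degrees, less where a joint would pass 70% of its speed; a pose out of reach is approached as far as the arm can. A call with a gripper value outside its range is refused whole. The fingers move at their own pace and stop on an object; the grip force is fixed at half the most. Time passes only in rows, so rows that do not move let the fingers close. It gives the time, the measured TCP pose, the force, the opening and the grip force at its end, in the units of the state.
- arm.read_state(): the state, without advancing time (a new reading comes with each control period).
- cams.get_image(name): name is "scene" or "top" or "wrist"; returns a dict with "frame" (400x640x3 uint8, blue, green, red), "K" (3x3 intrinsics, pixels), "k1" (the pictures are not rectified: a ray, as slopes to the right and down, at radius r is drawn at 1 + k1 r^2 times it, then the intrinsics apply), "T" (4x4, takes a point from camera to world coordinates). Camera axes: x right, y up, looking along -z (the intrinsics and any distortion apply to the point x, -y, -z); pixel columns grow to the right and rows downward; lengths in mm; the calibration is good to about 2 mm. A picture is of the moment at which its call begins. There is no depth.
- ticket.job_done(): hands the job in; it is judged then, once.
The state is a dict: "clock": time; "joints": joint angles; "joint_vel": joint speeds; "joint_efforts": joint torques, N m; "position": TCP position; "ee_rot": TCP orientation; "contact_force": force on the tool from outside, world axes, zero at the start; "wrist_torque": the same for the moment, N m; "gripper_width": finger opening in mm; "grasp_force": force on a finger pad.
Only numpy, scipy, OpenCV 4.12 (cv2) and the standard library are available. Lean on these libraries where they do the work, as an engineer would, in place of code of your own. Each camera call takes 0.05 s, during which the arm holds its last target. There are 200 camera calls.

## Working session

There is one attempt and no reset: what is moved stays moved. The work goes in short steps, Python scripts to look and compute and a tool call to move; the robot and the scene stay as the last step left them, time stands still between calls to the robot, and variables do not carry over. Pictures are saved under pics/ and viewed, at most 10 in all, crops included, and the job is handed in when it is done.

Besides the shell and the picture viewer there is one more tool, called after "Request:" by a JSON object that holds its "op" and its "data", one argument or row to a line. servo_tool: Moves the arm, as the interface text tells. Its arguments: {"type":"object","properties":{"commands":{"type":"array","items":{"type":"array","items":{"type":"array","items":{"type":"number"}}}}},"required":["commands"]}

```bash
ls; mkdir -p pics; cat > h.py <<'E'
import numpy as np,cv2
from bench import arm,cams,ticket
def ray(im,u,v):
    K=im["K"];p=cv2.undistortPoints(np.array([[[u,v]]],float),np.array(K,float),np.array([im["k1"],0,0,0,0],float))[0,0]
    # draws r*(1+k1 r^2): forward model
    T=np.array(im["T"]);d=T[:3,:3]@np.array([p[0],-p[1],-1]);return T[:3,3],d/np.linalg.norm(d)
def onz(im,u,v,z):
    o,d=ray(im,u,v);return o+d*(z-o[2])/d[2]
def tri(i1,p1,i2,p2):
    o1,d1=ray(i1,*p1);o2,d2=ray(i2,*p2)
    s=np.linalg.lstsq(np.c_[d1,-d2],o2-o1,rcond=None)[0]
    a=o1+d1*s[0];b=o2+d2*s[1];return (a+b)/2,np.linalg.norm(a-b)
def proj(im,P):
    T=np.array(im["T"]);c=T[:3,:3].T@(np.array(P)-T[:3,3]);x=np.array([c[0]/-c[2],-c[1]/-c[2]])
    x=x*(1+im["k1"]*(x@x));return (np.array(im["K"])@np.r_[x,1])[:2]
E
python3 - <<'E'
from h import *
import pickle
d={n:cams.get_image(n) for n in("scene","top","wrist")}
pickle.dump(d,open("im0.pkl","wb"))
for n in d:cv2.imwrite(f"pics/{n}0.png",d[n]["frame"]);print(n,np.round(d[n]["T"],3).tolist(),np.round(d[n]["K"],1).tolist(),d[n]["k1"])
print(arm.read_state(),arm.grip_point_offset)
E
```

```text
pics
scene [[0.621, 0.426, -0.658, -114.087], [-0.784, 0.354, -0.51, -496.203], [0.016, 0.832, 0.554, 691.49], [0.0, 0.0, 0.0, 1.0]] [[412.3, 0.0, 320.4], [0.0, 412.3, 189.2], [0.0, 0.0, 1.0]] -0.10141747155911639
top [[-0.001, 0.981, -0.196, 345.41], [-1.0, -0.001, -0.004, -10.154], [-0.004, 0.196, 0.981, 1194.166], [0.0, 0.0, 0.0, 1.0]] [[411.1, 0.0, 323.0], [0.0, 411.1, 194.6], [0.0, 0.0, 1.0]] -0.10608319811312404
wrist [[-0.275, 0.929, 0.247, 234.163], [-0.961, -0.266, -0.069, 582.359], [0.002, -0.257, 0.967, 372.246], [0.0, 0.0, 0.0, 1.0]] [[331.4, 0.0, 324.7], [0.0, 331.4, 200.6], [0.0, 0.0, 1.0]] -0.017886943006806516
{'clock': 0.15, 'joints': array([ 1.55157309e+00,  3.85422296e-01,  6.96892310e-03, -3.47930203e-04,
       -1.19396943e+00, -2.58611718e-01]), 'joint_vel': array([-0.00073062, -0.00217968,  0.00413152,  0.00261573, -0.00051662,
        0.00145315]), 'joint_efforts': array([-1.15418665e-03, -3.92673683e+01,  1.88582110e+01,  4.18862477e+00,
       -3.37963182e-03,  2.27632825e-06]), 'position': array([171.28087117, 600.64054652, 230.45930435]), 'ee_rot': array([ 9.90357250e-01, -1.38534584e-01, -6.34424264e-05,  8.26728742e-04]), 'contact_force': array([-0.50026172,  0.73594776,  0.80674042]), 'wrist_torque': array([0.02255957, 0.00868592, 0.0226375 ]), 'grasp_force': 0.0, 'gripper_width': 85.49614127026113} 18.700000000000003
```

View pics/scene0.png

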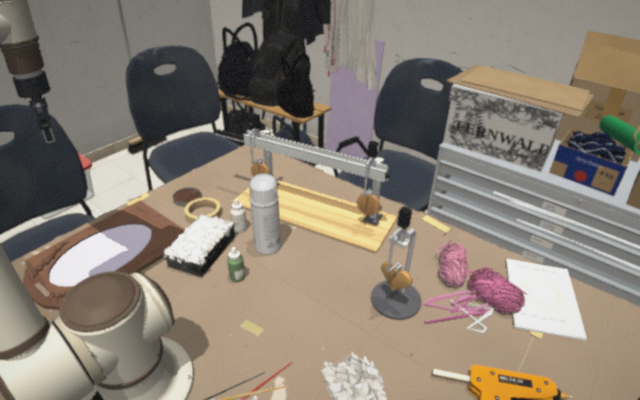

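View pics/top0.png

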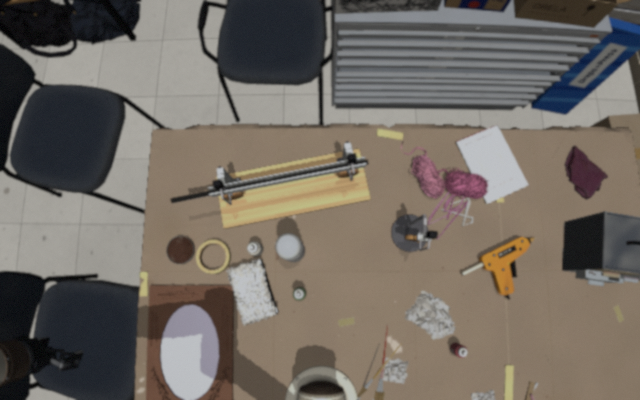

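The scene view shows the carrier's grip on the stand at (404,216), the rail from (248,135) to (385,172), the spray can at (264,210) and the white bottle at (238,215). In the top view the rail runs from about (172,199) to (368,160), the stand is at (412,232) and its grip is at about (432,235). I'll enlarge both.

```bash
python3 - <<'E'
from h import *
import pickle
d=pickle.load(open("im0.pkl","rb"))
s=d["scene"]["frame"];t=d["top"]["frame"]
r=lambda a,f:cv2.resize(a,None,fx=f,fy=f,interpolation=cv2.INTER_CUBIC)
c=np.zeros((600,800,3),np.uint8)
a=r(t[140:265,165:445],2.85)[:350,:800];c[:a.shape[0],:a.shape[1]]=a
b=r(s[120:220,240:400],2.5);c[350:600,:400]=b
b=r(s[200:325,365:455],2)[:250];c[350:600,400:580]=b
b=r(s[170:262,225:300],2.7);c[350:350+b.shape[0],590:590+b.shape[1]]=b[:250]
cv2.imwrite("pics/c1.png",c)
E
```

```text
(no output)
```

View pics/c1.png

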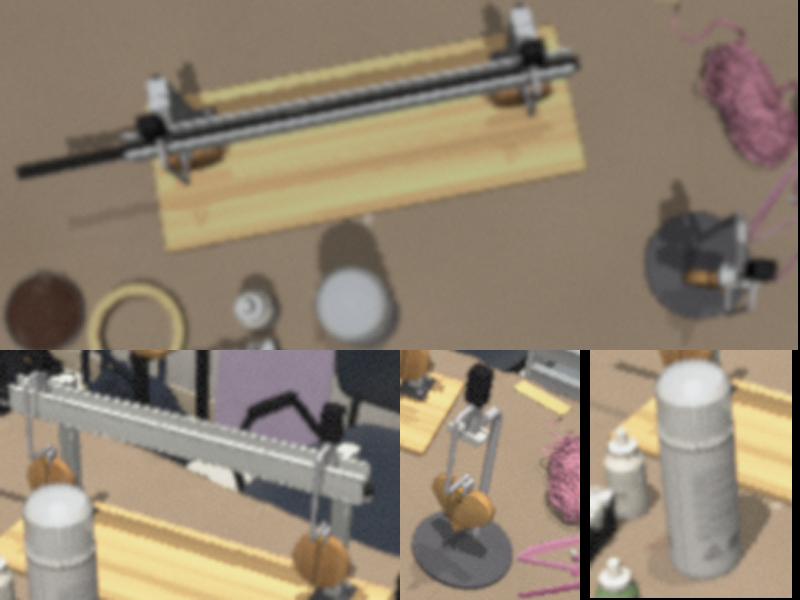

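Enlarged, the lip line in the top view runs from crop (130,153) to (577,68). The can's top is at crop (352,305), the bottle at (254,308), the foot at (698,265) and the grip's top at (762,270).

```bash
python3 - <<'E'
from h import *
import pickle
d=pickle.load(open("im0.pkl","rb"));T=d["top"];S=d["scene"]
f=lambda x,y,z:onz(T,165+x/2.85,140+y/2.85,z).round(1)
print("lip",f(130,153,202),f(577,68,202))
print("board",f(165,250,12),f(585,165,12),f(557,27,12))
print("can",f(352,305,203),"bottle",f(254,308,95),"foot",f(698,265,8),"grip top",f(762,270,264),"heart",f(703,278,80))
print("discgrips",f(152,126,257),f(531,52,257))
print("grip tri",tri(T,(165+762/2.85,140+270/2.85),S,(404.5,209)))
print("foot scene",onz(S,397,299,6))
print("scene can base",onz(S,267,245,0),"disc grips",)
# grip top z
E
```

```text
lip [546.4 272.7 202. ] [ 622.  -117.8  202. ]
board [483.8 285.3  12. ] [ 571.6 -144.4   12. ] [ 719.7 -118.4   12. ]
can [415.1  76.4 203. ] bottle [419.6 177.9  95. ] foot [ 468.5 -258.1    8. ] grip top [ 437.6 -256.1  264. ] heart [ 448.6 -247.4   80. ]
discgrips [558.  239.7 257. ] [620.4 -73.9 257. ]
grip tri (array([ 437.67974869, -256.09775802,  264.85517144]), np.float64(0.45653502902916604))
foot scene [ 469.34886758 -259.66430284    6.        ]
scene can base [422.67395006  86.5251421    0.        ] disc grips
```

Request:
{"op": "servo_tool", "data": {
  "commands": [
    [[0,0,0,-0.033,0,0,-5.3],[0,0,0,-0.033,0,0,-5.3],[0,0,0,-0.033,0,0,-5.3],[0,0.03,0.02,0,0,0,0],[0,0.03,0.02,0,0,0,0],[0,0.03,0.02,0,0,0,0],[0,0.03,0.02,0,0,0,0],[0,0.03,0.02,0,0,0,0],[0,0.03,0.02,0,0,0,0],[0,0.03,0.02,0,0,0,0]]
  ]
}}

```text
clock: 0.98
position: [382.4, 459.6, 330.1]
ee_rot: [1.0, -0.0, -0.0, 0.0]
contact_force: [-1.2, 0.4, -0.4]
gripper_width: 85.5
grasp_force: 0.0
```

Request:
{"op": "servo_tool", "data": {
  "commands": [
    [[0,0.03,0.02,0,0,0,0],[0,0.015,0.03,0,0,0,0],[0,0.015,0.03,0,0,0,0],[0,0.015,0.03,0,0,0,0],[0,0.015,0.03,0,0,0,0],[0,0.015,0.03,0,0,0,0],[0,0.015,0.03,0,0,0,0],[0,0.015,0.03,0,0,0,0],[0,0.015,0.03,0,0,0,0],[0,0.015,0.03,0,0,0,0]]
  ]
}}

```text
clock: 1.82
position: [546.5, 169.3, 330.1]
ee_rot: [1.0, -0.0, -0.0, 0.0]
contact_force: [1.2, 0.6, 1.0]
gripper_width: 85.2
grasp_force: 0.0
```

```bash
python3 - <<'E'
from h import *
s=arm.read_state();print(s["position"].round(1),s["ee_rot"].round(4),s["joints"].round(2),s["clock"])
im=cams.get_image("wrist");import pickle;pickle.dump(im,open("w1.pkl","wb"));cv2.imwrite("pics/w1.png",im["frame"])
E
```

```text
[546.5 169.3 330.1] [ 1.e+00 -1.e-04 -3.e-04  0.e+00] [ 0.58  0.24  0.05 -0.   -1.38  0.99] 1.8167
```

View pics/w1.png

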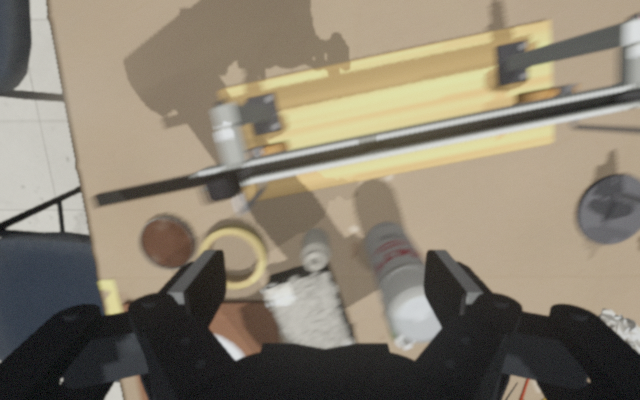

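The wrist view shows the rail's bright lip edge from about (240,182) to (640,100), with the dark bed behind it, and the can at (395,270). Next I go on to the stand.

Request:
{"op": "servo_tool", "data": {
  "commands": [
    [[0,-0.006,0.033,0,0,0,0],[0,-0.006,0.033,0,0,0,0],[0,-0.006,0.033,0,0,0,0],[0,-0.006,0.033,0,0,0,0],[0,-0.006,0.033,0,0,0,0],[0,-0.006,0.033,0,0,0,0],[0,-0.01,0.033,0,0,0,0],[0,-0.01,0.033,0,0,0,0],[0,-0.01,0.033,0,0,0,0],[0,-0.01,0.033,0,0,0,0]]
  ]
}}

```text
clock: 2.7
position: [469.2, -160.4, 330.2]
ee_rot: [1.0, -0.0, -0.0, -0.0]
contact_force: [0.3, -0.3, 0.2]
gripper_width: 85.4
grasp_force: 0.0
```

Request:
{"op": "servo_tool", "data": {
  "commands": [
    [[0,-0.01,0.033,0,0,0,0],[0,-0.01,0.03,0,0,0,0],[0,-0.01,0.03,0,0,0,0],[0,0,0,0,0,0,0]]
  ]
}}

```text
clock: 3.03
position: [438.3, -255.5, 330.0]
ee_rot: [1.0, -0.003, -0.001, 0.0]
contact_force: [0.7, 0.2, 0.1]
gripper_width: 85.6
grasp_force: 0.0
```

```bash
python3 - <<'E'
from h import *
import pickle
s=arm.read_state();print(s["position"].round(1),s["joints"].round(2),s["clock"])
im=cams.get_image("wrist");pickle.dump(im,open("w2.pkl","wb"))
print(np.round(im["T"],3).tolist())
w=pickle.load(open("w1.pkl","rb"))["frame"]
c=np.zeros((600,800,3),np.uint8);c[:400,:640]=im["frame"]
b=w[95:165,270:590];b=cv2.resize(b,None,fx=2.5,fy=2.5,interpolation=cv2.INTER_CUBIC).astype(float);c[425:600]=np.clip(b*1.6,0,255)
cv2.imwrite("pics/c2.png",c)
E
```

```text
[ 438.3 -255.5  330. ] [-0.21  0.13 -0.1   0.   -1.35  1.77] 3.0333
[[-0.006, 0.966, 0.258, 503.848], [-1.0, -0.006, -0.001, -256.427], [0.001, -0.258, 0.966, 471.752], [0.0, 0.0, 0.0, 1.0]]
```

View pics/c2.png

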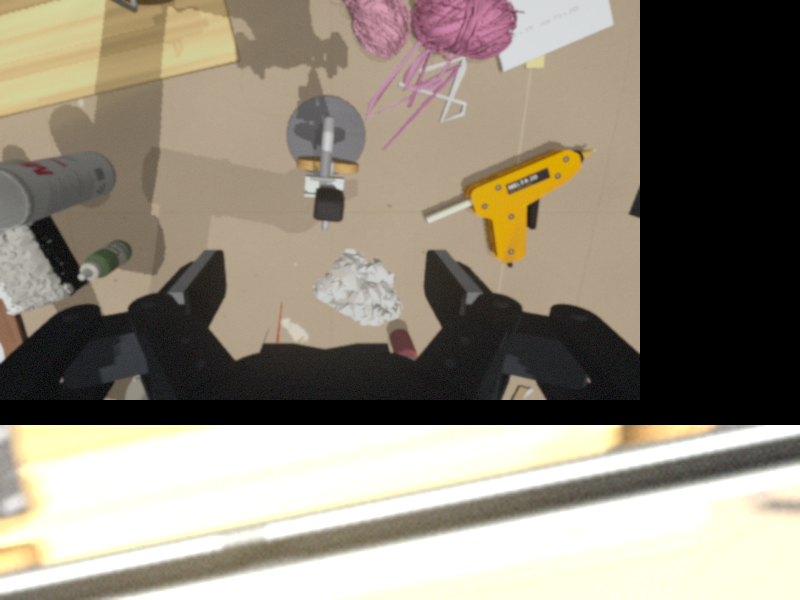

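The carrier on the stand is seen from above: grip at (329,204), saddle at (323,187), rod from (328,120) to (326,175), heart from (297,163) to (358,167), wire front at (324,226). I'll measure its yaw, and fit the rail line from the first wrist picture.

```bash
python3 - <<'E'
from h import *
import pickle
im=pickle.load(open("w2.pkl","rb"));f=im["frame"];hsv=cv2.cvtColor(f,cv2.COLOR_BGR2HSV)
m=((hsv[...,0]>8)&(hsv[...,0]<25)&(hsv[...,1]>120)).astype(np.uint8);m[:, :280]=0;m[:,380:]=0;m[:145]=0;m[185:]=0
ys,xs=np.nonzero(m);print("heart",xs.min(),xs.max(),ys.min(),ys.max())
pts=[]
for x in range(xs.min(),xs.max()+1):
    c=ys[xs==x]
    if len(c):pts.append((x,c.min(),c.max()))
for p in pts[::6]:print(p)
b=(f.max(2)<75).astype(np.uint8);b[:,:300]=0;b[:,360:]=0;b[:170]=0;b[240:]=0
n,l,st,ce=cv2.connectedComponentsWithStats(b);i=1+np.argmax(st[1:,4]);print("grip",st[i],ce[i],cv2.minAreaRect(np.argwhere(l==i)[:,::-1].astype(np.float32)))
# rod
g=cv2.cvtColor(f,cv2.COLOR_BGR2GRAY).astype(int)
for r in (125,135,145,150,174,178,182,186,190,194,222,226):print(r,g[r,302:350:2].tolist())
# rail lip in w1
w=pickle.load(open("w1.pkl","rb"));gw=cv2.cvtColor(w["frame"],cv2.COLOR_BGR2GRAY).astype(int)
for u in (300,360,420,480,540,600):
    v0=int(180-(u-240)*.2+0);print(u,v0-30,gw[v0-30:v0+16,u].tolist())
E
```

```text
heart 298 356 159 171
(298, np.int64(160), np.int64(164))
(304, np.int64(159), np.int64(167))
(310, np.int64(160), np.int64(167))
(316, np.int64(160), np.int64(168))
(338, np.int64(161), np.int64(169))
(344, np.int64(167), np.int64(171))
(350, np.int64(164), np.int64(171))
(356, np.int64(165), np.int64(169))
grip [315 187  28  33 815] [328.49325153 203.77791411] ((328.5, 203.0), (32.0, 27.0), 90.0)
125 [94, 93, 94, 92, 100, 104, 96, 93, 85, 77, 92, 133, 155, 164, 160, 149, 126, 123, 125, 120, 123, 122, 123, 122]
135 [91, 88, 96, 90, 89, 92, 85, 76, 74, 80, 124, 175, 200, 206, 193, 168, 114, 87, 89, 90, 87, 98, 121, 123]
145 [123, 124, 123, 123, 122, 105, 81, 89, 101, 102, 149, 187, 206, 203, 185, 154, 128, 124, 126, 126, 125, 121, 124, 122]
150 [124, 125, 123, 126, 125, 124, 109, 110, 112, 112, 138, 169, 193, 188, 177, 145, 126, 125, 123, 124, 125, 123, 124, 124]
174 [149, 146, 134, 128, 129, 129, 119, 111, 108, 125, 142, 153, 146, 132, 148, 153, 136, 142, 154, 160, 160, 162, 163, 160]
178 [148, 166, 204, 209, 187, 173, 170, 168, 168, 165, 163, 161, 157, 153, 149, 145, 143, 154, 156,
[... 1416 characters left out ...]
, 217, 216, 213]
480 102 [208, 208, 206, 205, 201, 202, 202, 196, 184, 166, 145, 138, 157, 185, 201, 203, 191, 165, 126, 87, 70, 66, 67, 65, 62, 61, 59, 65, 86, 115, 150, 179, 201, 212, 215, 215, 213, 212, 211, 214, 213, 214, 215, 216, 215, 214]
540 90 [137, 132, 143, 156, 159, 159, 160, 153, 149, 135, 122, 126, 157, 183, 202, 205, 194, 166, 125, 85, 60, 61, 55, 56, 53, 45, 44, 55, 73, 102, 138, 170, 194, 209, 215, 215, 213, 210, 209, 210, 213, 214, 213, 211, 213, 213]
600 78 [166, 165, 166, 166, 165, 167, 166, 165, 156, 141, 127, 125, 151, 178, 196, 202, 194, 171, 136, 90, 56, 51, 55, 52, 48, 43, 43, 49, 66, 97, 126, 160, 188, 205, 210, 207, 200, 186, 176, 170, 168, 169, 169, 168, 166, 160]
```

```bash
python3 - <<'E'
from h import *
import pickle
im=pickle.load(open("w2.pkl","rb"))
print("front top edge",onz(im,329,219.5,264),"back bottom",onz(im,328,187,226))
print("heart",onz(im,298,162,105),onz(im,356.5,167,105),"rod",onz(im,327.7,135,100))
print("saddle",onz(im,305,185,195),onz(im,344,187,195))
print("left/right grip top",onz(im,315,210,264),onz(im,343,210,264))
w=pickle.load(open("w1.pkl","rb"));print(np.round(w["T"],3).tolist())
for u,v in((300,167.2),(360,155),(420,143),(480,131.3),(540,119.7),(600,108.3)):
    print("lip inner top",onz(w,u,v,202).round(1))
for u,v in((300,155.8),(420,131.9),(480,119.9),(540,107.9),(600,96.1)):
    print("wall inner top",onz(w,u,v,208).round(1))
E
```

```text
front top edge [ 435.45709766 -258.99477761  264.        ] back bottom [ 448.88494727 -258.77424574  226.        ]
heart [ 450.47223788 -226.69707668  105.        ] [ 444.47458768 -291.80295138  105.        ] rod [ 479.45959961 -259.8512993   100.        ]
saddle [ 443.82138798 -239.44470674  195.        ] [ 441.86801723 -272.75020145  195.        ]
left/right grip top [ 442.04214047 -249.85994602  264.        ] [ 441.92807514 -268.16520842  264.        ]
[[-0.001, 0.966, 0.257, 611.93], [-1.0, -0.001, 0.0, 168.702], [0.0, -0.257, 0.966, 471.971], [0.0, 0.0, 0.0, 1.0]]
lip inner top [568.5 188.9 202. ]
lip inner top [578.5 139.9 202. ]
lip inner top [588.2  91.7 202. ]
lip inner top [597.5  44.  202. ]
lip inner top [606.8  -3.2 202. ]
lip inner top [615.9 -50.4 202. ]
wall inner top [578.6 188.3 208. ]
wall inner top [597.3  94.  208. ]
wall inner top [606.6  47.8 208. ]
wall inner top [615.8   2.  208. ]
wall inner top [624.9 -43.6 208. ]
```

Request:
{"op": "servo_tool", "data": {
  "commands": [
    [[0,0.0035,0.003,0,0,0,5],[0,0,0,0.02,0,0,0],[0,0,0,0.02,0,0,0],[0,0,0,0.02,0,0,0],[0,0,0,0.02,0,0,0],[0,0,0,0.02,0,0,0],[0,0,0,0,0,0,0],[0,0,0,0,0,0,0]]
  ]
}}

```text
clock: 3.75
position: [443.5, -254.4, 229.8]
ee_rot: [0.999, -0.043, -0.001, -0.0]
contact_force: [0.1, 0.6, 0.2]
gripper_width: 85.5
grasp_force: 0.0
```

```bash
python3 - <<'E'
from h import *
import pickle
s=arm.read_state();print(s["position"].round(1),s["ee_rot"].round(4))
im=cams.get_image("wrist");t=cams.get_image("top")
c=np.zeros((600,800,3),np.uint8);c[:400,:640]=im["frame"]
b=cv2.resize(t["frame"][200:250,390:480],None,fx=4,fy=4,interpolation=cv2.INTER_CUBIC);c[400:600,:360]=b
s2=cams.get_image("scene");b=cv2.resize(s2["frame"][180:280,360:480],None,fx=2,fy=2,interpolation=cv2.INTER_CUBIC);c[400:600,400:640]=b
cv2.imwrite("pics/c3.png",c)
E
```

```text
[ 443.5 -254.4  229.8] [ 9.991e-01 -4.310e-02 -1.100e-03 -1.000e-04]
```

View pics/c3.png

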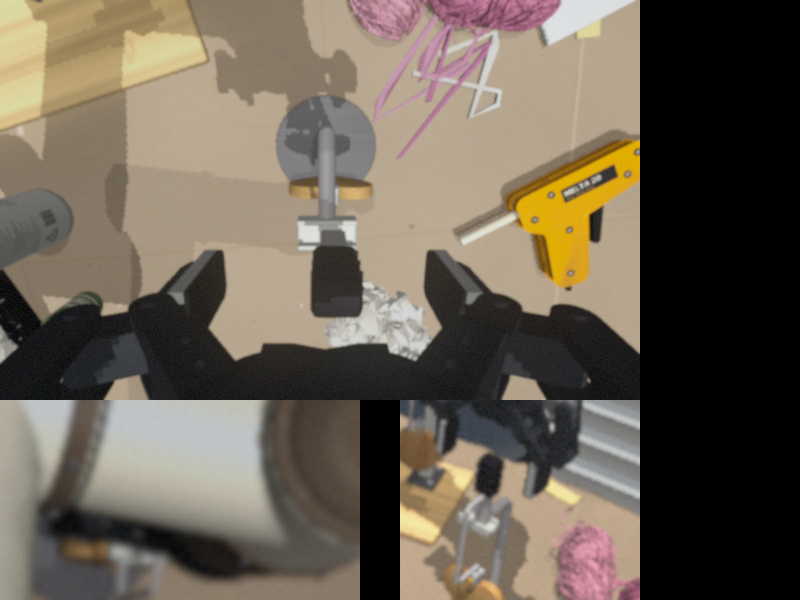

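The fingers are level with the grip, whose middle is at col 337 against the finger centre at col 325. That makes it about 5 mm towards tool +y; the yaw matches, as the heart is level in the image. I'll shift and close.

Request:
{"op": "servo_tool", "data": {
  "commands": [
    [[0,-0.0015,0.005,0,0,0,0],[0,0,0,0,0,0,0],[0,0,0,0,0,0,0],[255,0,0,0,0,0,0],[255,0,0,0,0,0,0],[255,0,0,0,0,0,0],[255,0,0,0,0,0,0],[255,0,0,0,0,0,0],[255,0,0,0,0,0,0],[255,0,0,0,0,0,0]]
  ]
}}

```text
clock: 4.73
position: [441.8, -259.9, 230.4]
ee_rot: [0.999, -0.044, 0.0, 0.0]
contact_force: [-0.4, 0.3, 1.2]
gripper_width: 19.1
grasp_force: 58.6
```

Request:
{"op": "servo_tool", "data": {
  "commands": [
    [[255,0,0,0,0,0,0],[255,0,0,0,0,0,0],[255,0,0,0,0,0,0]]
  ]
}}

```text
clock: 4.98
position: [441.8, -259.9, 230.4]
ee_rot: [0.999, -0.044, 0.0, 0.0]
contact_force: [-0.6, -0.3, 1.1]
gripper_width: 19.2
grasp_force: 58.6
```

Request:
{"op": "servo_tool", "data": {
  "commands": [
    [[255,0,0,-0.004,0,0,0],[255,0,0,-0.006,0,0,0],[255,0,0,-0.007,0,0,0],[255,0,0,-0.008,0,0,0],[255,0,0,0,0,0,0],[255,0,0,0,0,0,0],[255,0,0,0,0,0,0],[255,0,0,0,0,0,0]]
  ]
}}

```text
clock: 5.65
position: [441.4, -259.8, 254.9]
ee_rot: [0.999, -0.044, -0.0, -0.0]
contact_force: [0.5, -0.9, -1.3]
gripper_width: 18.9
grasp_force: 58.5
```

Request:
{"op": "servo_tool", "data": {
  "commands": [
    [[255,-0.01,0,0,0,0,0],[255,-0.015,0,0,0,0,0],[255,-0.015,0,0,0,0,0],[255,-0.015,0,0,0,0,0],[255,-0.015,0,0,0,0,0],[255,0,0,-0.01,0,0,0],[255,0,0,-0.01,0,0,0],[255,0,0,0,0,0,0],[255,0,0,0,0,0,0]]
  ]
}}

```text
clock: 6.4
position: [371.5, -253.6, 275.4]
ee_rot: [0.999, -0.044, 0.0, -0.0]
contact_force: [-0.5, 0.0, -1.7]
gripper_width: 18.8
grasp_force: 58.7
```

```bash
python3 - <<'E'
from h import *
import pickle
s=arm.read_state();print(s["position"].round(1),s["ee_rot"].round(4),s["joints"].round(2),s["contact_force"])
im={n:cams.get_image(n) for n in("wrist","scene")};pickle.dump(im,open("i3.pkl","wb"))
c=np.zeros((600,800,3),np.uint8);c[:400,:640]=im["wrist"]["frame"]
b=cv2.resize(im["scene"]["frame"][200:320,340:500],None,fx=1.65,fy=1.65);c[400:598,:264]=b
b=cv2.resize(im["scene"]["frame"][120:220,220:420],None,fx=2,fy=2);c[400:600,300:700]=b
cv2.imwrite("pics/c4.png",c)
E
```

```text
[ 371.5 -253.6  275.4] [ 9.99e-01 -4.39e-02  4.00e-04 -1.00e-04] [-0.24  0.05 -0.32 -0.   -1.2   1.72] [-0.51097529  0.04243317 -1.6690052 ]
```

View pics/c4.png

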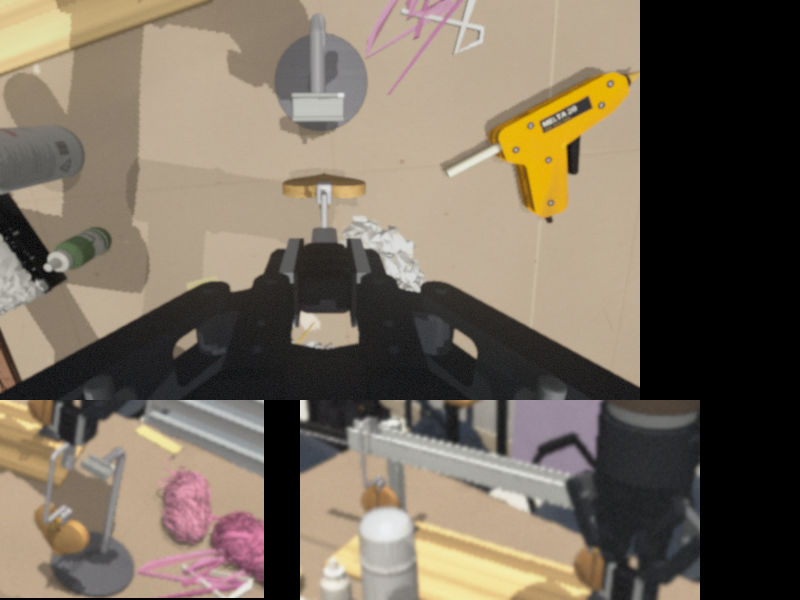

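The carrier hangs straight in the fingers and is clear of the stand, with the heart at cols 283–367 centred under the tool. Now to in front of the rail.

Request:
{"op": "servo_tool", "data": {
  "commands": [
    [[255,0.0177,-0.0252,0,0,0,-1.63],[255,0.0177,-0.0252,0,0,0,-1.63],[255,0.0177,-0.0252,0,0,0,-1.63],[255,0.0177,-0.0252,0,0,0,-1.63],[255,0.0177,-0.0252,0,0,0,-1.63],[255,0.0177,-0.0252,0,0,0,-1.63],[255,0.0177,-0.0252,0,0,0,-1.63],[255,0.0177,-0.0252,0,0,0,-1.63],[255,0.0177,-0.0252,0,0,0,-1.63],[255,0.0177,-0.0252,0,0,0,-1.63]]
  ]
}}

```text
clock: 7.33
position: [538.3, 5.8, 274.1]
ee_rot: [0.995, 0.099, -0.001, 0.0]
contact_force: [0.8, -0.0, -2.0]
gripper_width: 19.2
grasp_force: 58.8
```

Request:
{"op": "servo_tool", "data": {
  "commands": [
    [[255,0,0,0,0,0,0],[255,0,0,0,0,0,0],[255,0,0,0,0,0,0],[255,0,0,0,0,0,0]]
  ]
}}

```text
clock: 7.67
position: [537.5, 3.7, 274.8]
ee_rot: [0.995, 0.098, -0.001, 0.0]
contact_force: [-0.3, -0.7, -0.7]
gripper_width: 19.0
grasp_force: 59.0
```

```bash
python3 - <<'E'
from h import *
import pickle
s=arm.read_state();print(s["position"].round(1),s["ee_rot"].round(4),s["contact_force"],s["clock"])
im={n:cams.get_image(n) for n in("wrist","scene")};pickle.dump(im,open("i4.pkl","wb"))
c=np.zeros((600,800,3),np.uint8);c[:400,:640]=im["wrist"]["frame"]
b=cv2.resize(im["scene"]["frame"][100:225,220:420],None,fx=1.6,fy=1.6);c[400:600,:320]=b
cv2.imwrite("pics/c5.png",c)
w=im["wrist"];g=cv2.cvtColor(w["frame"],cv2.COLOR_BGR2GRAY)
for u in (60,140,220,300,340,400,480,560):print(u,g[60:190:1,u].tolist())
E
```

```text
[537.5   3.7 274.8] [ 9.952e-01  9.790e-02 -6.000e-04  1.000e-04] [-0.31954181 -0.66412309 -0.71695449] 7.6667
60 [91, 95, 99, 117, 142, 158, 164, 164, 164, 166, 165, 163, 163, 164, 165, 165, 164, 165, 164, 164, 165, 163, 166, 165, 162, 165, 164, 164, 163, 162, 158, 157, 163, 164, 159, 143, 124, 105, 93, 87, 85, 87, 90, 90, 85, 86, 83, 84, 86, 87, 89, 88, 85, 87, 97, 122, 148, 163, 168, 167, 159, 149, 140, 144, 150, 151, 146, 147, 148, 151, 148, 146, 145, 141, 136, 131, 131, 128, 123, 131, 139, 151, 157, 161, 164, 167, 166, 166, 168, 169, 169, 166, 168, 168, 167, 168, 170, 168, 168, 168, 169, 167, 169, 169, 168, 169, 169, 169, 167, 169, 168, 169, 166, 170, 169, 171, 170, 169, 169, 167, 162, 150, 136, 123, 119, 119, 123, 117, 115, 143]
140 [162, 158, 153, 148, 145, 149, 168, 170, 158, 141, 132, 130, 131, 128, 128, 124, 122, 117, 115, 113, 109, 106, 107, 107, 105, 104, 103, 107, 127, 148, 170, 183, 182, 169, 152, 133, 118, 98, 74, 59, 59, 58, 58, 60, 56, 56, 58, 56, 53, 57, 53, 55, 56, 73, 112, 160, 196, 215, 220, 215, 201, 182, 181, 191, 194, 195, 195, 195, 196, 195, 193, 196, 202, 20
[... 3374 characters left out ...]
 170, 170, 170, 169, 171, 169, 171, 170, 171]
560 [165, 168, 167, 167, 165, 167, 166, 166, 164, 166, 167, 167, 168, 166, 168, 166, 165, 166, 165, 164, 166, 168, 168, 166, 164, 166, 168, 165, 168, 165, 165, 165, 165, 165, 166, 166, 164, 165, 167, 167, 166, 166, 165, 163, 160, 152, 144, 140, 145, 157, 161, 162, 156, 158, 160, 164, 163, 157, 148, 140, 133, 135, 151, 159, 162, 163, 162, 162, 165, 165, 161, 154, 154, 156, 157, 156, 160, 160, 161, 161, 158, 157, 158, 160, 160, 163, 168, 166, 165, 167, 167, 166, 167, 169, 167, 164, 167, 167, 166, 167, 165, 168, 167, 168, 170, 168, 167, 166, 166, 167, 165, 167, 168, 167, 167, 170, 167, 168, 167, 167, 167, 165, 167, 168, 166, 168, 167, 168, 168, 167]
```

View pics/c5.png

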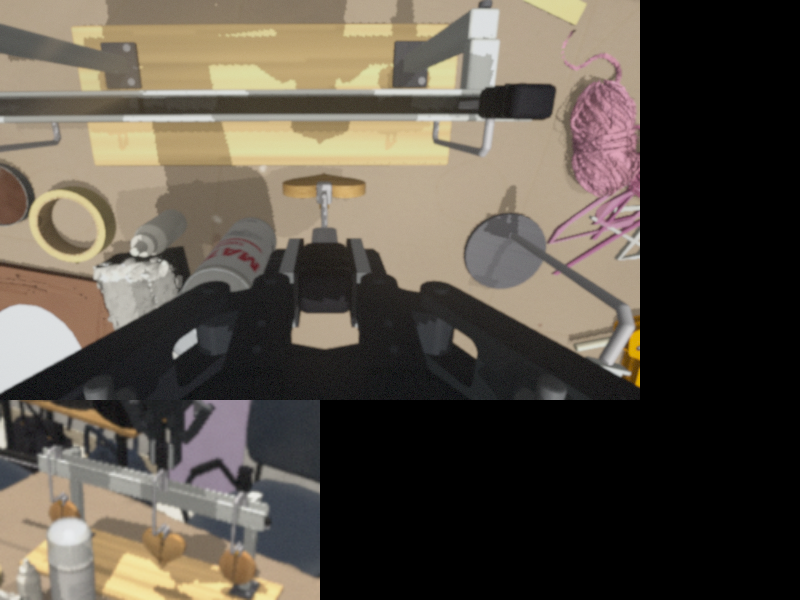

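The rail now lies level in the wrist image, with the lip top at row 117 and the back wall at row 91. The other disc's grip is at (520,101) and the heart is clear in front. I'll compute the offsets.

```bash
python3 - <<'E'
from h import *
import pickle
w=pickle.load(open("i4.pkl","rb"))["wrist"];s=arm.read_state();p=s["position"]
q=s["ee_rot"];ps=2*np.arctan2(q[1],q[0]);print("yaw",np.degrees(ps))
def rel(u,v,z):
    P=onz(w,u,v,z)-p;return (np.array([[np.cos(ps),np.sin(ps)],[np.sin(ps),-np.cos(ps)]])@P[:2]).round(1)
for u in(140,220,300,400):print(u,"lip",rel(u,117.3,202),"wall",rel(u,91.7,208))
print("disc grip top",rel(520,101,264),"base posts",rel(72,94,190))
f=w["frame"];h=cv2.cvtColor(f,cv2.COLOR_BGR2HSV)
m=(h[...,0]>8)&(h[...,0]<25)&(h[...,1]>110);m[:172]=0;m[202:]=0;m[:,:275]=0;m[:,375:]=0
for u in(295,300,305,345,350,355):
    c=np.nonzero(m[:,u])[0];print(u,c.min(),c.max())
ys,xs=np.nonzero(m);print(xs.min(),xs.max());z=p[2]-40.4-73
for v in (176,181,186,190,195,198):print(v,rel(300,v,z))
for v in (228,232,236,240):print("blade",v,rel(325,v,p[2]-40.4+33))
# left rail end
r=m=np.array(cv2.cvtColor(f,cv2.COLOR_BGR2GRAY))[104];print(r[:130:4],r[380:500:5])
T=pickle.load(open("im0.pkl","rb"))["top"]
for c in((152,126),(531,52),(130,153),(577,68)):
    P=onz(T,165+c[0]/2.85,140+c[1]/2.85,257 if c[1] in(126,52) else 202)-p;print("top",(np.array([[np.cos(ps),np.sin(ps)],[np.sin(ps),-np.cos(ps)]])@P[:2]).round(1))
E
```

```text
yaw 11.20871272738983
140 lip [  62.6 -116.2] wall [  77.7 -110.9]
220 lip [ 62.4 -65.4] wall [ 77.4 -62.4]
300 lip [ 62.3 -15. ] wall [ 77.3 -14.3]
400 lip [62.3 47.9] wall [77.4 45.7]
disc grip top [70.4 87.3] base posts [  77.6 -166.1]
295 180 196
300 179 196
305 178 196
345 179 196
350 180 196
355 180 196
283 364
176 [ 17.2 -18.8]
181 [ 13.2 -18.8]
186 [  9.2 -18.9]
190 [  6. -19.]
195 [  1.9 -19. ]
198 [ -0.5 -19.1]
blade 228 [12.2  0.6]
blade 232 [10.1  0.6]
blade 236 [8.1 0.6]
blade 240 [6.1 0.6]
[66 64 67 70 68 70 69 72 78 77 79 79 83 83 83 85 85 87 87 85 89 89 92 88
 91 90 88 88 81 76 76 71 74] [59 62 59 58 54 57 60 70 65 63 69 65 69 61 59 55 80 83 82 81 36 31 31 34]
top [  65.9 -227.8]
top [66.2 92. ]
top [  60.9 -262.4]
top [ 59.2 135.4]
```

Request:
{"op": "servo_tool", "data": {
  "commands": [
    [[255,0,-0.003,0.011,0,0,0],[255,0,0,0.011,0,0,0],[255,0.01,0,0,0,0,0],[255,0.014,0,0,0,0,0],[255,0.014,0,0,0,0,0],[255,0.014,0,0,0,0,0],[255,0.01,0,0,0,0,0],[255,0.008,0,0,0,0,0],[255,0,0,0,0,0,0],[255,0,0,0,0,0,0]]
  ]
}}

```text
clock: 8.6
position: [606.1, 20.8, 253.1]
ee_rot: [0.995, 0.098, -0.0, 0.0]
contact_force: [-0.3, -0.4, -0.6]
gripper_width: 19.3
grasp_force: 58.9
```

```bash
python3 - <<'E'
from h import *
import pickle
s=arm.read_state();p=s["position"];print(p.round(1),s["ee_rot"].round(4),s["contact_force"].round(1))
im={n:cams.get_image(n) for n in("wrist","scene")};pickle.dump(im,open("i5.pkl","wb"))
w=im["wrist"];q=s["ee_rot"];ps=2*np.arctan2(q[1],q[0])
def rel(u,v,z):
    P=onz(w,u,v,z)-p;return (np.array([[np.cos(ps),np.sin(ps)],[np.sin(ps),-np.cos(ps)]])@P[:2]).round(1)
c=np.zeros((600,800,3),np.uint8);c[:400,:640]=w["frame"]
b=cv2.resize(im["scene"]["frame"][125:225,240:400],None,fx=2,fy=2);c[400:600,:320]=b
cv2.imwrite("pics/c6.png",c)
for v in range(200,290,8):print(v,rel(200,v,202)[0],rel(200,v,208)[0])
E
```

```text
[606.1  20.8 253.1] [ 9.952e-01  9.810e-02 -4.000e-04  0.000e+00] [-0.3 -0.4 -0.6]
200 14.4 16.0
208 9.3 11.1
216 4.3 6.2
224 -0.9 1.2
232 -6.1 -3.9
240 -11.4 -9.1
248 -16.8 -14.3
256 -22.3 -19.5
264 -27.8 -24.9
272 -33.4 -30.3
280 -39.1 -35.8
288 -44.8 -41.4
```

View pics/c6.png

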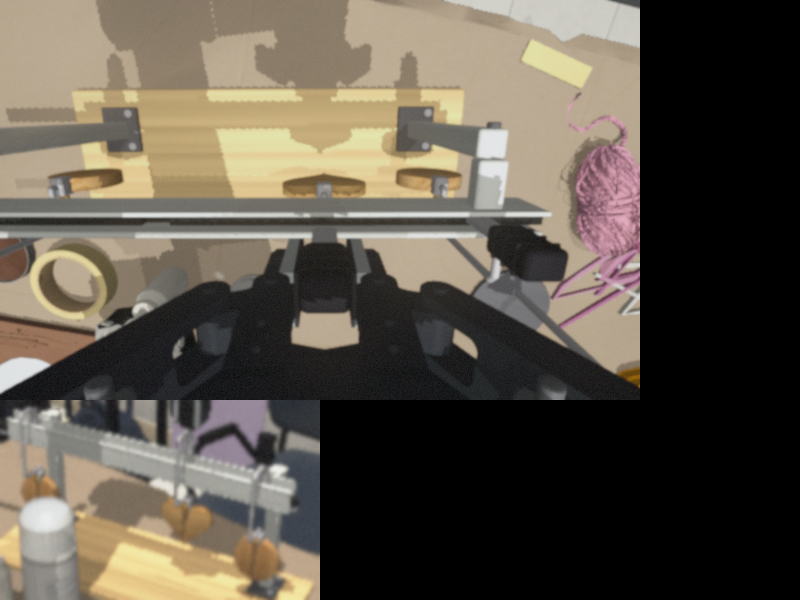

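The hook is over the channel: wall at row 213, lip at row 233, within about 0.5 mm of centre. The heart is under the rail and clear of both discs. Lowering.

Request:
{"op": "servo_tool", "data": {
  "commands": [
    [[255,0,0,0.004,0,0,0],[255,0,0,0.004,0,0,0],[255,0,0,0.004,0,0,0],[255,0,0,0.004,0,0,0],[255,0,0,0.002,0,0,0],[255,0,0,0,0,0,0],[255,0,0,0,0,0,0]]
  ]
}}

```text
clock: 9.28
position: [606.1, 20.9, 235.1]
ee_rot: [0.995, 0.098, -0.0, 0.0]
contact_force: [0.4, 0.3, -0.0]
gripper_width: 19.0
grasp_force: 58.9
```

Request:
{"op": "servo_tool", "data": {
  "commands": [
    [[255,0,0,0.001,0,0,0],[255,0,0,0.001,0,0,0],[255,0,0,0,0,0,0],[255,0,0,0,0,0,0]]
  ]
}}

```text
clock: 9.62
position: [606.1, 20.9, 233.3]
ee_rot: [0.995, 0.098, -0.0, 0.0]
contact_force: [0.9, -0.1, -1.4]
gripper_width: 19.1
grasp_force: 58.9
```

Request:
{"op": "servo_tool", "data": {
  "commands": [
    [[255,0,0,0.001,0,0,0],[255,0,0,0.001,0,0,0],[255,0,0,0,0,0,0],[255,0,0,0,0,0,0]]
  ]
}}

```text
clock: 9.95
position: [606.1, 20.9, 231.2]
ee_rot: [0.995, 0.098, -0.0, 0.0]
contact_force: [-0.3, 0.2, -1.0]
gripper_width: 19.1
grasp_force: 58.9
```

Request:
{"op": "servo_tool", "data": {
  "commands": [
    [[255,0,0,0.001,0,0,0],[255,0,0,0,0,0,0],[255,0,0,0,0,0,0]]
  ]
}}

```text
clock: 10.2
position: [606.3, 21.0, 230.5]
ee_rot: [0.995, 0.098, 0.0, 0.0]
contact_force: [0.3, -0.0, -0.8]
gripper_width: 19.5
grasp_force: 59.0
```

Request:
{"op": "servo_tool", "data": {
  "commands": [
    [[255,0,0,0.001,0,0,0],[255,0,0,0,0,0,0],[255,0,0,0,0,0,0]]
  ]
}}

```text
clock: 10.45
position: [606.3, 21.0, 229.9]
ee_rot: [0.995, 0.098, 0.0, 0.0]
contact_force: [-0.8, 0.2, 1.8]
gripper_width: 19.2
grasp_force: 59.2
```

Request:
{"op": "servo_tool", "data": {
  "commands": [
    [[255,0,0,0.0007,0,0,0],[255,0,0,0,0,0,0],[255,0,0,0,0,0,0]]
  ]
}}

```text
clock: 10.7
position: [606.3, 20.9, 229.3]
ee_rot: [0.995, 0.098, 0.001, 0.0]
contact_force: [-1.6, 1.4, 5.1]
gripper_width: 19.3
grasp_force: 59.5
```

Request:
{"op": "servo_tool", "data": {
  "commands": [
    [[255,0,-0.001,0,0,0,0],[255,0,-0.001,0,0,0,0],[255,0,-0.001,0,0,0,0]]
  ]
}}

```text
clock: 10.95
position: [606.1, 23.2, 229.2]
ee_rot: [0.995, 0.098, 0.001, 0.001]
contact_force: [0.5, -2.5, 5.3]
gripper_width: 19.0
grasp_force: 59.8
```

Request:
{"op": "servo_tool", "data": {
  "commands": [
    [[255,0,-0.001,0,0,0,0],[255,0,-0.001,0,0,0,0],[255,0,-0.001,0,0,0,0]]
  ]
}}

```text
clock: 11.2
position: [605.5, 26.3, 229.2]
ee_rot: [0.995, 0.098, 0.001, 0.001]
contact_force: [1.1, -3.8, 5.7]
gripper_width: 18.8
grasp_force: 59.8
```

Request:
{"op": "servo_tool", "data": {
  "commands": [
    [[255,0,-0.001,0,0,0,0],[255,0,-0.001,0,0,0,0],[255,0,-0.001,0,0,0,0]]
  ]
}}

```text
clock: 11.45
position: [605.0, 29.3, 229.2]
ee_rot: [0.995, 0.098, 0.001, 0.0]
contact_force: [0.8, -2.5, 5.6]
gripper_width: 19.2
grasp_force: 59.8
```

Request:
{"op": "servo_tool", "data": {
  "commands": [
    [[255,0,-0.001,0,0,0,0],[255,0,-0.001,0,0,0,0],[255,0,-0.001,0,0,0,0]]
  ]
}}

```text
clock: 11.7
position: [604.4, 32.3, 229.2]
ee_rot: [0.995, 0.098, 0.001, 0.001]
contact_force: [0.4, -3.3, 5.5]
gripper_width: 19.4
grasp_force: 59.8
```

Request:
{"op": "servo_tool", "data": {
  "commands": [
    [[255,0,-0.001,0,0,0,0],[255,0,-0.001,0,0,0,0],[255,0,-0.001,0,0,0,0]]
  ]
}}

```text
clock: 11.95
position: [603.8, 35.2, 229.2]
ee_rot: [0.995, 0.098, 0.001, 0.0]
contact_force: [0.4, -2.7, 5.4]
gripper_width: 19.1
grasp_force: 59.8
```

Request:
{"op": "servo_tool", "data": {
  "commands": [
    [[255,0,-0.001,0,0,0,0],[255,0,-0.001,0,0,0,0],[255,0,-0.001,0,0,0,0]]
  ]
}}

```text
clock: 12.2
position: [603.2, 38.2, 229.2]
ee_rot: [0.995, 0.098, 0.001, 0.0]
contact_force: [0.9, -3.2, 6.0]
gripper_width: 19.1
grasp_force: 59.8
```

Request:
{"op": "servo_tool", "data": {
  "commands": [
    [[255,0,-0.001,0,0,0,0],[255,0,-0.001,0,0,0,0],[255,0,-0.001,0,0,0,0]]
  ]
}}

```text
clock: 12.45
position: [602.6, 41.1, 229.2]
ee_rot: [0.995, 0.098, 0.001, 0.0]
contact_force: [0.9, -3.9, 4.9]
gripper_width: 19.5
grasp_force: 59.8
```

Request:
{"op": "servo_tool", "data": {
  "commands": [
    [[255,0,-0.001,0,0,0,0],[255,0,-0.001,0,0,0,0],[255,0,-0.001,0,0,0,0]]
  ]
}}

```text
clock: 12.7
position: [602.0, 44.0, 229.2]
ee_rot: [0.995, 0.098, 0.001, 0.0]
contact_force: [0.8, -2.4, 5.2]
gripper_width: 19.4
grasp_force: 59.8
```

Request:
{"op": "servo_tool", "data": {
  "commands": [
    [[255,0,-0.001,0,0,0,0],[255,0,-0.001,0,0,0,0],[255,0,-0.001,0,0,0,0]]
  ]
}}

```text
clock: 12.95
position: [601.4, 47.0, 229.2]
ee_rot: [0.995, 0.098, 0.001, 0.001]
contact_force: [1.1, -3.7, 4.3]
gripper_width: 19.1
grasp_force: 59.8
```

Request:
{"op": "servo_tool", "data": {
  "commands": [
    [[255,0,-0.001,0,0,0,0],[255,0,-0.001,0,0,0,0],[255,0,-0.001,0,0,0,0]]
  ]
}}

```text
clock: 13.2
position: [600.8, 49.9, 229.2]
ee_rot: [0.995, 0.098, 0.001, 0.001]
contact_force: [0.4, -3.1, 4.9]
gripper_width: 19.0
grasp_force: 59.8
```

Request:
{"op": "servo_tool", "data": {
  "commands": [
    [[255,0,-0.001,0,0,0,0],[255,0,-0.001,0,0,0,0],[255,0,-0.001,0,0,0,0]]
  ]
}}

```text
clock: 13.45
position: [600.2, 52.9, 229.2]
ee_rot: [0.995, 0.098, 0.001, 0.001]
contact_force: [0.5, -4.0, 4.9]
gripper_width: 19.0
grasp_force: 59.8
```

Request:
{"op": "servo_tool", "data": {
  "commands": [
    [[255,0,-0.001,0,0,0,0],[255,0,-0.001,0,0,0,0],[255,0,-0.001,0,0,0,0]]
  ]
}}

```text
clock: 13.7
position: [599.6, 55.8, 229.2]
ee_rot: [0.995, 0.098, 0.001, 0.0]
contact_force: [0.8, -2.9, 5.3]
gripper_width: 19.2
grasp_force: 59.8
```

Request:
{"op": "servo_tool", "data": {
  "commands": [
    [[255,0,-0.001,0,0,0,0],[255,0,-0.001,0,0,0,0],[255,0,-0.001,0,0,0,0]]
  ]
}}

```text
clock: 13.95
position: [599.0, 58.7, 229.2]
ee_rot: [0.995, 0.098, 0.001, 0.0]
contact_force: [1.2, -3.5, 5.2]
gripper_width: 19.4
grasp_force: 59.8
```

Request:
{"op": "servo_tool", "data": {
  "commands": [
    [[255,0,-0.001,0,0,0,0],[255,0,-0.001,0,0,0,0],[255,0,-0.001,0,0,0,0]]
  ]
}}

```text
clock: 14.2
position: [598.5, 61.7, 229.2]
ee_rot: [0.995, 0.098, 0.001, 0.001]
contact_force: [1.0, -3.8, 6.2]
gripper_width: 19.0
grasp_force: 59.8
```

Request:
{"op": "servo_tool", "data": {
  "commands": [
    [[255,0,-0.001,0,0,0,0],[255,0,-0.001,0,0,0,0],[255,0,-0.001,0,0,0,0]]
  ]
}}

```text
clock: 14.45
position: [597.9, 64.6, 229.2]
ee_rot: [0.995, 0.098, 0.001, 0.001]
contact_force: [0.6, -2.7, 5.3]
gripper_width: 19.0
grasp_force: 59.8
```

Request:
{"op": "servo_tool", "data": {
  "commands": [
    [[255,0,-0.001,0,0,0,0],[255,0,-0.001,0,0,0,0],[255,0,-0.001,0,0,0,0]]
  ]
}}

```text
clock: 14.7
position: [597.3, 67.6, 229.2]
ee_rot: [0.995, 0.098, 0.001, 0.001]
contact_force: [0.0, -3.4, 5.2]
gripper_width: 19.1
grasp_force: 59.8
```

Request:
{"op": "servo_tool", "data": {
  "commands": [
    [[255,0,-0.001,0,0,0,0],[255,0,-0.001,0,0,0,0],[255,0,-0.001,0,0,0,0]]
  ]
}}

```text
clock: 14.95
position: [596.7, 70.5, 229.2]
ee_rot: [0.995, 0.098, 0.001, 0.001]
contact_force: [0.6, -3.3, 5.5]
gripper_width: 19.0
grasp_force: 59.8
```

Request:
{"op": "servo_tool", "data": {
  "commands": [
    [[255,0,-0.001,0,0,0,0],[255,0,-0.001,0,0,0,0],[255,0,-0.001,0,0,0,0]]
  ]
}}

```text
clock: 15.2
position: [596.1, 73.4, 229.2]
ee_rot: [0.995, 0.098, 0.001, 0.0]
contact_force: [1.3, -3.1, 4.3]
gripper_width: 19.5
grasp_force: 59.8
```

Request:
{"op": "servo_tool", "data": {
  "commands": [
    [[255,0,-0.001,0,0,0,0],[255,0,-0.001,0,0,0,0],[255,0,-0.001,0,0,0,0]]
  ]
}}

```text
clock: 15.45
position: [595.5, 76.4, 229.2]
ee_rot: [0.995, 0.098, 0.001, 0.001]
contact_force: [1.0, -3.8, 5.6]
gripper_width: 19.2
grasp_force: 59.8
```

Request:
{"op": "servo_tool", "data": {
  "commands": [
    [[255,0,-0.001,0,0,0,0],[255,0,-0.001,0,0,0,0],[255,0,-0.001,0,0,0,0]]
  ]
}}

```text
clock: 15.7
position: [594.9, 79.3, 229.2]
ee_rot: [0.995, 0.098, 0.001, 0.001]
contact_force: [0.0, -3.5, 5.1]
gripper_width: 18.8
grasp_force: 59.8
```

Request:
{"op": "servo_tool", "data": {
  "commands": [
    [[255,0,-0.001,0,0,0,0],[255,0,-0.001,0,0,0,0],[255,0,-0.001,0,0,0,0]]
  ]
}}

```text
clock: 15.95
position: [594.3, 82.3, 229.1]
ee_rot: [0.995, 0.098, 0.001, 0.0]
contact_force: [0.1, -3.3, 6.3]
gripper_width: 19.5
grasp_force: 59.8
```

Request:
{"op": "servo_tool", "data": {
  "commands": [
    [[255,0,-0.001,0,0,0,0],[255,0,-0.001,0,0,0,0],[255,0,-0.001,0,0,0,0]]
  ]
}}

```text
clock: 16.2
position: [593.7, 85.2, 229.2]
ee_rot: [0.995, 0.098, 0.001, 0.001]
contact_force: [0.4, -3.9, 5.4]
gripper_width: 19.0
grasp_force: 59.8
```

Request:
{"op": "servo_tool", "data": {
  "commands": [
    [[255,0,-0.001,0,0,0,0],[255,0,-0.001,0,0,0,0],[255,0,-0.001,0,0,0,0]]
  ]
}}

```text
clock: 16.45
position: [593.1, 88.2, 229.2]
ee_rot: [0.995, 0.098, 0.001, 0.0]
contact_force: [0.4, -3.4, 5.1]
gripper_width: 18.9
grasp_force: 59.8
```

Request:
{"op": "servo_tool", "data": {
  "commands": [
    [[255,0,-0.001,0,0,0,0],[255,0,-0.001,0,0,0,0],[255,0,-0.001,0,0,0,0]]
  ]
}}

```text
clock: 16.7
position: [592.5, 91.1, 229.1]
ee_rot: [0.995, 0.098, 0.001, 0.0]
contact_force: [0.1, -3.4, 5.7]
gripper_width: 19.2
grasp_force: 59.8
```

Request:
{"op": "servo_tool", "data": {
  "commands": [
    [[255,0,-0.001,0,0,0,0],[255,0,-0.001,0,0,0,0],[255,0,-0.001,0,0,0,0]]
  ]
}}

```text
clock: 16.95
position: [591.9, 94.0, 229.2]
ee_rot: [0.995, 0.098, 0.001, 0.001]
contact_force: [1.0, -3.0, 4.7]
gripper_width: 18.9
grasp_force: 59.8
```

Request:
{"op": "servo_tool", "data": {
  "commands": [
    [[255,0,-0.001,0,0,0,0],[255,0,-0.001,0,0,0,0],[255,0,-0.001,0,0,0,0]]
  ]
}}

```text
clock: 17.2
position: [591.3, 97.0, 229.2]
ee_rot: [0.995, 0.098, 0.001, 0.001]
contact_force: [1.2, -3.9, 4.9]
gripper_width: 19.3
grasp_force: 59.8
```

Request:
{"op": "servo_tool", "data": {
  "commands": [
    [[255,0,-0.001,0,0,0,0],[255,0,-0.001,0,0,0,0],[255,0,-0.001,0,0,0,0]]
  ]
}}

```text
clock: 17.45
position: [590.7, 99.9, 229.2]
ee_rot: [0.995, 0.098, 0.001, 0.001]
contact_force: [0.5, -3.5, 5.1]
gripper_width: 19.0
grasp_force: 59.8
```

Request:
{"op": "servo_tool", "data": {
  "commands": [
    [[255,0,-0.001,0,0,0,0],[255,0,-0.001,0,0,0,0],[255,0,-0.001,0,0,0,0]]
  ]
}}

```text
clock: 17.7
position: [590.1, 102.9, 229.1]
ee_rot: [0.995, 0.098, 0.001, 0.001]
contact_force: [-0.0, -3.7, 6.3]
gripper_width: 19.5
grasp_force: 59.8
```

Request:
{"op": "servo_tool", "data": {
  "commands": [
    [[255,0,-0.001,0,0,0,0],[255,0,-0.001,0,0,0,0],[255,0,-0.001,0,0,0,0]]
  ]
}}

```text
clock: 17.95
position: [589.6, 105.8, 229.2]
ee_rot: [0.995, 0.098, 0.001, 0.001]
contact_force: [0.1, -2.6, 6.0]
gripper_width: 19.3
grasp_force: 59.8
```

Request:
{"op": "servo_tool", "data": {
  "commands": [
    [[255,0,-0.001,0,0,0,0],[255,0,-0.001,0,0,0,0],[255,0,-0.001,0,0,0,0]]
  ]
}}

```text
clock: 18.2
position: [589.0, 108.7, 229.2]
ee_rot: [0.995, 0.098, 0.001, 0.001]
contact_force: [0.4, -3.9, 4.9]
gripper_width: 19.4
grasp_force: 59.8
```

Request:
{"op": "servo_tool", "data": {
  "commands": [
    [[255,0,-0.001,0,0,0,0],[255,0,-0.001,0,0,0,0],[255,0,-0.001,0,0,0,0]]
  ]
}}

```text
clock: 18.45
position: [588.4, 111.6, 229.2]
ee_rot: [0.995, 0.098, 0.001, 0.001]
contact_force: [0.9, -3.1, 6.8]
gripper_width: 19.1
grasp_force: 59.8
```

Request:
{"op": "servo_tool", "data": {
  "commands": [
    [[255,0,-0.001,0,0,0,0],[255,0,-0.001,0,0,0,0],[255,0,-0.001,0,0,0,0]]
  ]
}}

```text
clock: 18.7
position: [587.8, 114.6, 229.1]
ee_rot: [0.995, 0.098, 0.0, 0.001]
contact_force: [0.9, -3.0, 5.4]
gripper_width: 19.4
grasp_force: 59.8
```

Request:
{"op": "servo_tool", "data": {
  "commands": [
    [[255,0,-0.001,0,0,0,0],[255,0,-0.001,0,0,0,0],[255,0,-0.001,0,0,0,0]]
  ]
}}

```text
clock: 18.95
position: [587.2, 117.5, 229.1]
ee_rot: [0.995, 0.098, 0.0, 0.001]
contact_force: [1.1, -3.4, 5.0]
gripper_width: 18.9
grasp_force: 59.8
```

Request:
{"op": "servo_tool", "data": {
  "commands": [
    [[255,0,-0.001,0,0,0,0],[255,0,-0.001,0,0,0,0],[255,0,-0.001,0,0,0,0]]
  ]
}}

```text
clock: 19.2
position: [586.6, 120.5, 229.1]
ee_rot: [0.995, 0.098, 0.001, 0.0]
contact_force: [0.7, -2.6, 5.9]
gripper_width: 19.5
grasp_force: 59.8
```

Request:
{"op": "servo_tool", "data": {
  "commands": [
    [[255,0,-0.001,0,0,0,0],[255,0,-0.001,0,0,0,0],[255,0,-0.001,0,0,0,0]]
  ]
}}

```text
clock: 19.45
position: [586.0, 123.5, 229.1]
ee_rot: [0.995, 0.098, 0.0, 0.0]
contact_force: [0.7, -3.2, 4.5]
gripper_width: 19.5
grasp_force: 59.8
```

Request:
{"op": "servo_tool", "data": {
  "commands": [
    [[255,0,-0.001,0,0,0,0],[255,0,-0.001,0,0,0,0],[255,0,-0.001,0,0,0,0]]
  ]
}}

```text
clock: 19.7
position: [584.2, 127.5, 227.3]
ee_rot: [0.995, 0.098, -0.001, -0.001]
contact_force: [0.3, -0.0, -0.8]
gripper_width: 19.0
grasp_force: 58.9
```

Request:
{"op": "servo_tool", "data": {
  "commands": [
    [[255,0,-0.001,0,0,0,0],[255,0,-0.001,0,0,0,0],[255,0,-0.001,0,0,0,0]]
  ]
}}

```text
clock: 19.95
position: [583.9, 130.0, 227.7]
ee_rot: [0.995, 0.098, -0.001, 0.0]
contact_force: [-0.6, -0.9, -1.4]
gripper_width: 19.2
grasp_force: 58.9
```

Request:
{"op": "servo_tool", "data": {
  "commands": [
    [[255,0,-0.001,0,0,0,0],[255,0,-0.001,0,0,0,0],[255,0,-0.001,0,0,0,0]]
  ]
}}

```text
clock: 20.2
position: [583.7, 132.8, 228.5]
ee_rot: [0.995, 0.098, -0.0, 0.0]
contact_force: [-0.7, -1.7, -0.8]
gripper_width: 19.2
grasp_force: 58.9
```

The hook dropped in at y ≈ 124.5–127 (vertical force gone). I'll back up to the estimated notch middle and lower.

Request:
{"op": "servo_tool", "data": {
  "commands": [
    [[255,0,0.0015,0,0,0,0],[255,0,0.0015,0,0,0,0],[255,0,0,0,0,0,0],[255,0,0,0,0,0,0]]
  ]
}}

```text
clock: 20.53
position: [584.4, 129.6, 228.7]
ee_rot: [0.995, 0.098, 0.0, -0.0]
contact_force: [-0.1, 0.2, -0.4]
gripper_width: 19.0
grasp_force: 59.0
```

Request:
{"op": "servo_tool", "data": {
  "commands": [
    [[255,0,0,0.001,0,0,0],[255,0,0,0.0005,0,0,0],[255,0,0,0,0,0,0],[255,0,0,0,0,0,0]]
  ]
}}

```text
clock: 20.87
position: [584.4, 129.8, 227.0]
ee_rot: [0.995, 0.098, -0.0, 0.0]
contact_force: [-0.0, 0.5, -0.4]
gripper_width: 19.4
grasp_force: 59.0
```

Request:
{"op": "servo_tool", "data": {
  "commands": [
    [[255,0,0,0.001,0,0,0],[255,0,0,0,0,0,0],[255,0,0,0,0,0,0]]
  ]
}}

```text
clock: 21.12
position: [584.4, 129.8, 226.0]
ee_rot: [0.995, 0.098, -0.0, 0.0]
contact_force: [0.3, -0.4, -1.2]
gripper_width: 19.0
grasp_force: 59.0
```

Request:
{"op": "servo_tool", "data": {
  "commands": [
    [[255,0,0,0.001,0,0,0],[255,0,0,0,0,0,0],[255,0,0,0,0,0,0]]
  ]
}}

```text
clock: 21.37
position: [584.4, 129.8, 225.0]
ee_rot: [0.995, 0.098, -0.0, 0.0]
contact_force: [-0.6, 0.0, -1.0]
gripper_width: 19.3
grasp_force: 59.0
```

Request:
{"op": "servo_tool", "data": {
  "commands": [
    [[255,0,0,0.001,0,0,0],[255,0,0,0,0,0,0],[255,0,0,0,0,0,0]]
  ]
}}

```text
clock: 21.62
position: [584.4, 129.8, 224.0]
ee_rot: [0.995, 0.098, -0.0, 0.0]
contact_force: [0.5, 0.2, -0.9]
gripper_width: 19.1
grasp_force: 59.0
```

Request:
{"op": "servo_tool", "data": {
  "commands": [
    [[255,0,0,0.001,0,0,0],[255,0,0,0,0,0,0],[255,0,0,0,0,0,0]]
  ]
}}

```text
clock: 21.87
position: [584.6, 129.8, 223.5]
ee_rot: [0.995, 0.098, 0.0, -0.0]
contact_force: [-1.4, -0.9, 0.8]
gripper_width: 18.9
grasp_force: 59.1
```

Seated: contact is 7 mm below the bed level. Releasing gently, then straight up.

Request:
{"op": "servo_tool", "data": {
  "commands": [
    [[205,0,0,0,0,0,0],[195,0,0,0,0,0,0],[188,0,0,0,0,0,0],[180,0,0,0,0,0,0],[165,0,0,0,0,0,0],[140,0,0,0,0,0,0],[110,0,0,0,0,0,0],[80,0,0,0,0,0,0],[80,0,0,0,0,0,0],[80,0,0,0,0,0,0]]
  ]
}}

```text
clock: 22.7
position: [584.4, 129.8, 223.1]
ee_rot: [0.995, 0.098, -0.0, 0.0]
contact_force: [0.5, 0.3, 0.8]
gripper_width: 58.3
grasp_force: 0.0
```

Request:
{"op": "servo_tool", "data": {
  "commands": [
    [[80,0,0,-0.005,0,0,0],[80,0,0,-0.01,0,0,0],[80,0,0,-0.015,0,0,0],[80,0,0,-0.02,0,0,0],[80,0,0,-0.02,0,0,0],[80,0,0,-0.02,0,0,0],[80,-0.01,0,-0.01,0,0,0],[80,-0.02,0,0,0,0,0],[80,-0.02,0,0,0,0,0],[80,0,0,0,0,0,0]]
  ]
}}

```text
clock: 23.53
position: [532.2, 119.1, 324.5]
ee_rot: [0.995, 0.098, 0.0, -0.0]
contact_force: [-0.7, 0.3, -0.2]
gripper_width: 58.7
grasp_force: 0.0
```

```bash
python3 - <<'E'
from h import *
s=arm.read_state();print(s["position"].round(1),s["clock"])
w=cams.get_image("wrist");sc=cams.get_image("scene")
c=np.zeros((600,800,3),np.uint8);c[:400,:640]=w["frame"]
b=cv2.resize(sc["frame"][125:225,230:390],None,fx=2,fy=2,interpolation=cv2.INTER_CUBIC);c[400:600,:320]=b
cv2.imwrite("pics/c7.png",c)
E
```

```text
[532.2 119.1 324.5] 23.5333
```

View pics/c7.png

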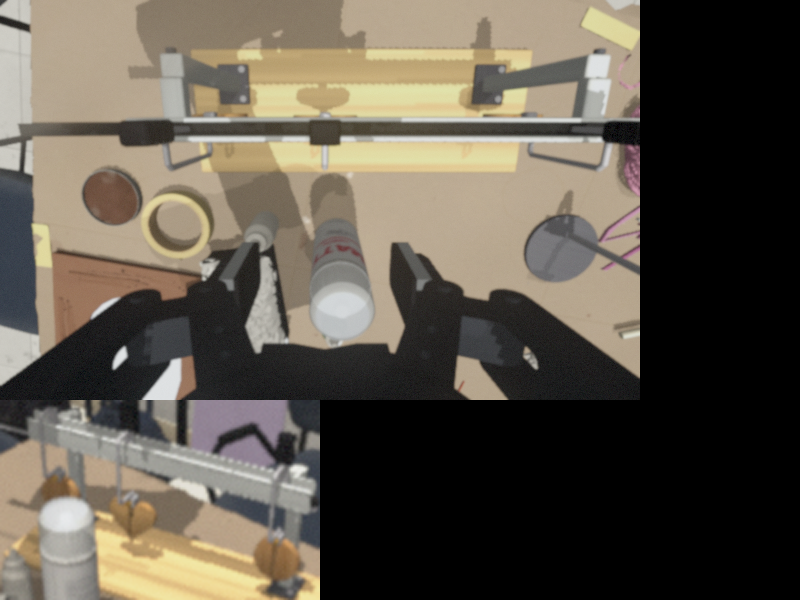

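The carrier hangs upright in the channel, its grip at (325,131), with the discs, can and bottle undisturbed. I'll let it settle and hand in.

Request:
{"op": "servo_tool", "data": {
  "commands": [
    [[80,0,0,0,0,0,0],[80,0,0,0,0,0,0],[80,0,0,0,0,0,0],[80,0,0,0,0,0,0],[80,0,0,0,0,0,0],[80,0,0,0,0,0,0],[80,0,0,0,0,0,0],[80,0,0,0,0,0,0],[80,0,0,0,0,0,0],[80,0,0,0,0,0,0]]
  ]
}}

```text
clock: 24.47
position: [535.4, 120.0, 323.1]
ee_rot: [0.995, 0.098, 0.0, 0.0]
contact_force: [0.1, -0.3, -0.7]
gripper_width: 58.5
grasp_force: 0.0
```

Request:
{"op": "servo_tool", "data": {
  "commands": [
    [[80,0,0,0,0,0,0],[80,0,0,0,0,0,0],[80,0,0,0,0,0,0],[80,0,0,0,0,0,0],[80,0,0,0,0,0,0],[80,0,0,0,0,0,0],[80,0,0,0,0,0,0],[80,0,0,0,0,0,0],[80,0,0,0,0,0,0],[80,0,0,0,0,0,0]]
  ]
}}

```text
clock: 25.3
position: [535.4, 120.0, 323.1]
ee_rot: [0.995, 0.098, 0.0, -0.0]
contact_force: [0.6, -0.1, 0.1]
gripper_width: 58.5
grasp_force: 0.0
```

```bash
python3 -c "
from h import *
print(ticket.job_done())"
```

```text
the job is handed in; nothing more can be done
None
```

The heart's carrier hangs released in the notch, with the hook tip about 7 mm below the bed, and the job was handed in at about 25 s of the 67 s allowed; the hand-in returned no verdict.

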